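# Tin home, then interlock reset pair

### The job

Push the paint tin along its track until it is fully home against the end stop; it stays upright on the track and is only pushed, never lifted. Then press the two equal interlock reset buttons on the control box together, one with each fingertip, hold both fully down for at least two seconds, and let go. Leave the large single stop button and everything else on the bench alone.

Things in the scene. Friction and masses are not known exactly. Their poses are not given: they have to be found in the camera images.
- track: fixed steel tin track, plate 236 mm long (x -120 to +116), 112 wide, 6 thick. Origin: underside of the plate; x runs along the track from its open end (-x) to the end stop (+x), z up. Side rails: inner faces at y = +-37 mm, tops at z = 32 mm, from x = -116 to +100. The stop's face is at x = +88 mm, its top at z = 66; behind it is a grey sensor block up to x = +130, z = 75. The track's place and yaw vary, and it may be left or right of the control box
- track_home (a point): where the tin's centre is when it touches the end stop: x = +55, y = 0, z = 43.5 mm in the track's frame; same axes as the track
- tin_mid (a point): centre (half-way up) of the loose paint tin on the track: upright steel cylinder 66 mm across, 75 mm high, about 0.3 to 0.55 kg. It starts 65 to 115 mm short of home and slides on the plate, whose top is 37.5 mm below this point, with 4 mm play to each rail
- ctrlbox: fixed grey control box with an aluminium top, 130 (x) x 136 (y) x 52 mm high; origin at the centre of its underside, z up. The reset buttons stand side by side along its y at x = -28, y = +-31 mm; the stop button is at x = +34, y = 0; all three tops stand at z = 74 mm when up. Its place and yaw vary
- reset_l_top (a point): centre of the top of the reset button at the box's +y side: flat dark grey cap 28 mm across; moves straight down with the button, 8 mm travel. The two reset buttons' centres are 62 mm apart
- reset_r_top (a point): the same for the equal reset button at the box's -y side
- reset_l (a joint): travel of the +y reset button in m: 0 up, 0.008 fully down; spring, about 4 N fully down, returns by itself when let go
- reset_r (a joint): travel of the -y reset button, the same
- stop (a joint): travel of the single, larger stop button (dark grey cap 40 mm across), 0 up, 0.008 down; not to be pressed
- sampler_mid (a point): bystander: small sample tin, 52 mm across, 55 high, stands between or near the work; point at its centre
- tape: bystander: roll of masking tape lying flat, 76 mm across, 24 high; origin at the centre of its underside
- brush: bystander: paint brush lying flat, about 25 mm high at most; origin under its middle, x towards the bristles
- litre: bystander: one-litre paint tin, 108 mm across, 130 high; origin at the centre of its underside
- scraper: bystander: scraper lying flat, 130 mm long, 50 wide, 16 high; origin under its middle, x towards the blade
- carton: bystander: small cardboard carton 90 x 70 x 60 high; origin at the centre of its underside
- jar: bystander: closed jar, 60 mm across, 90 high; origin at the centre of its underside
- tin: the same tin; origin at the centre of its underside
There are look-alikes about, which are no part of the job. Leave any blue or yellow look-alike of the ctrlbox alone.

How it is judged:
By the outcome, as a careful person would: the job done as asked, in the order asked, and still so for the second after the job is handed in, with the robot touching nothing.
It also fails if it takes over 54 s, if anything falls off the work surface, if the arm or the gripper's body presses on something with over 40 N, if the wrist force passes 120 N, or if a joint passes its speed limit or range.

### The arm

A 7-joint arm with a two-finger parallel gripper is mounted at the origin on the work surface. World frame = base frame: x ahead of the robot, y to its left, z up, the work surface at z = 0. Lengths are in mm, angles in rad, forces in N, time in s.
With the tool pointing down it reaches from about 400 to 875 mm from the base axis. Payload 4.4 kg.
Tool frame: the origin (TCP) lies at the very end of the fingers, on their centre line; the grasp point (between the pads) lies 19 mm behind it; z points along the fingers, y is the direction in which the jaws open and shut (so a half turn about z gives the same grasp; the last joint's range is limited). The gripper opens to 85 mm and grips with 20 to 120 N. Pads are 22 mm wide; open, the fingers measure 114 mm over their backs; the gripper's body (76 mm by 85 mm) begins 54 mm behind the grasp point. The pads swing forward as they close: fully open they stand 13 mm farther back than shut.
Start: joints at [-1.266, 0.628, 0.038, 1.517, -0.027, 0.996, -0.02], TCP at [235.512, 605.848, 231.313] pointing down, gripper open.
Joint ranges: [-3.06, 3.06], [-0.37, 2.12], [-1.25, 1.32], [0.18, 2.47], [-1.1, 4.24], [0.23, 1.98], [-2.94, 2.94]. Speed limits (rad/s): [2.57, 2.57, 3.14, 3.14, 3.14, 3.14, 3.14].

### API

Orientations are given as [roll, pitch, yaw] about the fixed x, y, z axes, in that order (R = Rz(yaw) Ry(pitch) Rx(roll)).
In Python, from cell import read_state, get_image, calibration, finish_job gives the robot as it stands. The module is installed in compiled form; this text tells all that it offers.
- The arm moves only by the tool apply_moves, never from a script. Its argument "increments" is a list of rows, each an object of numbers: "tx", "ty", "tz": the shift along the world's x, y, z in m; "rx", "ry", "rz": the turn, a rotation vector about the world's x, y, z in units of 5 degrees (1.0 is 5 degrees); "claw": the finger opening in m, from 0 to 0.0854. In form: [{"tx": .., "ty": .., "tz": .., "rx": .., "ry": .., "rz": .., "claw": ..}, ...]. A call has 1 to 12 rows; each row is the pose to reach, as a shift and turn from the pose commanded when the call began; what a row does not reach only later rows make up. A row lasts 1/10 s, in which the tool goes at most 50 mm and 8.59 degrees, less where a joint would pass 70% of its speed; a pose out of reach is approached as far as the arm can. A call with a gripper value outside its range is refused whole. The fingers move at their own pace and stop on an object; the grip force is fixed at half the most. Time passes only in rows, so rows that repeat a pose let the fingers close. It gives the time, the measured TCP pose, the force and the opening at its end, in the units of the state.
- read_state(): the state, without advancing time (a new reading comes with each control period).
- get_image(name): name is "side" or "top"; returns the picture (420x560x3 uint8, red, green, blue); there is no depth.
- calibration(name): a dict with "camera_matrix" (3x3 intrinsics, pixels), "origin" and "attitude" of the camera in the world. Camera axes: x right, y up, looking along -z (the intrinsics and any distortion apply to the point x, -y, -z); pixel columns grow to the right and rows downward; lengths in mm; the calibration is good to about 2 mm. A picture is of the moment at which its call begins. calibration takes no time and is no camera call.
- finish_job(): hands the job in, once; it reports no verdict.
The state is a dict: "clock": time; "qpos": joint angles; "qd": joint speeds; "tau": joint torques, N m; "eef_pos": TCP position; "tool_rot": TCP orientation; "force": force on the tool from outside, world axes, zero at the start; "torque": the same for the moment, N m; "width": finger opening in mm.
Only numpy, scipy, OpenCV 4.12 (cv2) and the standard library are available. Lean on these libraries where they do the work, as an engineer would, in place of code of your own. Each camera call takes 0.05 s, during which the arm holds its last target. There are 200 camera calls.

## Working session

There is one attempt and no reset: what is moved stays moved. The work goes in short steps, Python scripts to look and compute and a tool call to move; the robot and the scene stay as the last step left them, time stands still between calls to the robot, and variables do not carry over. Pictures are saved under pics/ and viewed, about 8 in all and at most 12, crops included, and the job is handed in when it is done.

Besides the shell and the picture viewer there is one more tool, called after "Emit:" in YAML: its name, and indented under it one key for each argument. apply_moves: Moves the arm, as the interface text tells. Its arguments: {"type":"object","properties":{"increments":{"type":"array"}},"required":["increments"]}

```bash
mkdir -p pics; python3 - <<'E'
from cell import *
import cv2
for n in("top","side"):
    im=get_image(n); cv2.imwrite(f"pics/{n}0.png",im[:,:,::-1]); c=calibration(n); print(n,c)
print(read_state())
E
```

```text
top {'camera_matrix': array([[394.26908956,   0.        , 278.83388794],
       [  0.        , 394.26908956, 209.60340152],
       [  0.        ,   0.        ,   1.        ]]), 'origin': array([ 382.33039797,  -17.0458056 , 1294.397605  ]), 'attitude': array([ 0.06218022,  0.01800801, -1.55453032])}
side {'camera_matrix': array([[386.4801025 ,   0.        , 287.86395663],
       [  0.        , 386.4801025 , 202.49377328],
       [  0.        ,   0.        ,   1.        ]]), 'origin': array([  22.00704795, -617.14443764,  787.28904211]), 'attitude': array([ 0.81171451,  0.01817953, -0.65021942])}
{'clock': 0.1, 'qpos': array([-1.26581585,  0.629254  ,  0.03844346,  1.51825895, -0.02700216,
        0.99631768, -0.01997813]), 'qd': array([-0.0009429 , -0.00148092,  0.00192117,  0.00020447,  0.00056227,
       -0.00148147,  0.0018482 ]), 'tau': array([ 3.13369936e-03, -5.64543521e+01,  1.23004630e+00, -1.93976015e+01,
        1.11760560e-02,  5.46373092e-03,  6.84503760e-06]), 'eef_pos': array([235.2895519 , 605.31730576, 230.48368881]), 'tool_rot': array([-3.13987258e+00,  1.47341458e-05,  2.77083413e+00]), 'force': array([-0.5111913 , -0.02288533,  0.84986834]), 'torque': array([ 0.01834287,  0.00526643, -0.01260467]), 'width': 85.59104807300729}
```

View pics/top0.png

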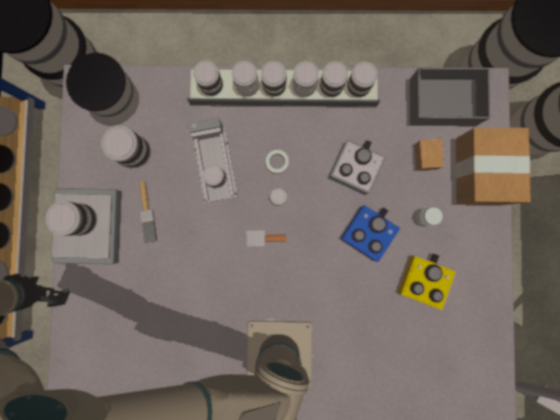

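View pics/side0.png

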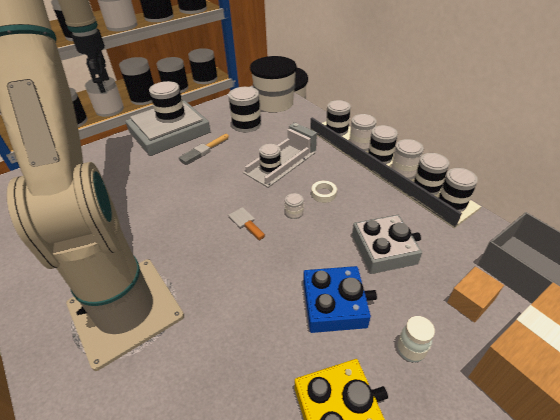

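The top view shows the track at about (213,160), with the stop at its upper end (206,128) and the tin at (214,176). There are three boxes: grey (357,166), blue (370,233) and yellow (428,282). The grey one with the aluminium top fits the description. I'll confirm with one enlarged crop.

```bash
cat > h.py <<'E'
import numpy as np,cv2
from cell import *
from scipy.spatial.transform import Rotation as R
def ray(n,u,v):
    c=calibration(n);K=c['camera_matrix'];d=np.array([(u-K[0,2])/K[0,0],-(v-K[1,2])/K[1,1],-1])
    return c['origin'],R.from_euler('xyz',c['attitude']).as_matrix()@d
def onz(n,u,v,z):
    o,d=ray(n,u,v);return o+d*(z-o[2])/d[2]
def proj(n,p):
    c=calibration(n);q=R.from_euler('xyz',c['attitude']).as_matrix().T@(np.asarray(p)-c['origin']);K=c['camera_matrix']
    return K[0,2]+K[0,0]*q[0]/-q[2],K[1,2]-K[1,1]*q[1]/-q[2]
E
python3 - <<'E'
import cv2,numpy as np
t=cv2.imread('pics/top0.png');s=cv2.imread('pics/side0.png')
f=lambda im,x,y,w,h,k:cv2.resize(im[y:y+h,x:x+w],None,fx=k,fy=k,interpolation=cv2.INTER_CUBIC)
a=f(t,180,110,66,100,6);b=f(t,320,130,66,100,6)
cv2.imwrite('pics/c1.png',np.hstack([a,b])) # 792x600
a=f(s,240,115,100,75,4);b=f(s,345,205,100,75,4)
cv2.imwrite('pics/c2.png',np.hstack([a,b]))
E
```

```text
(no output)
```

View pics/c1.png

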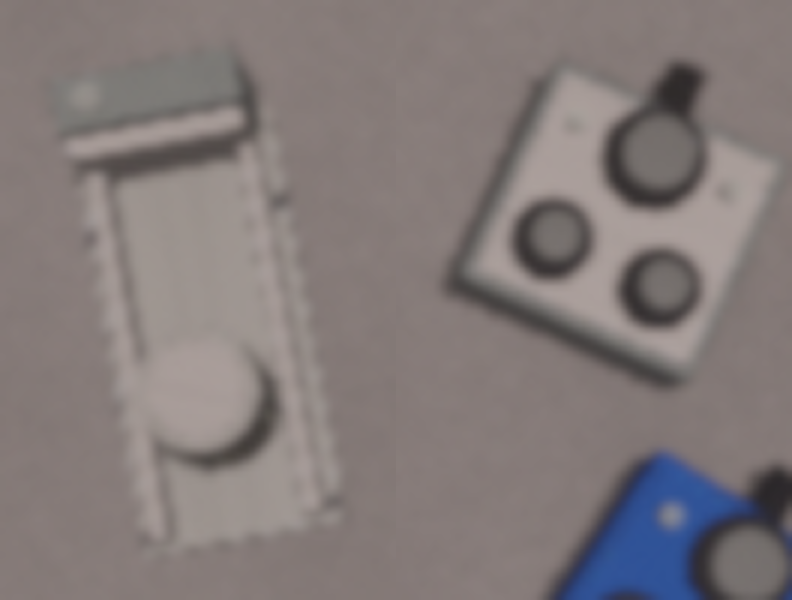

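View pics/c2.png

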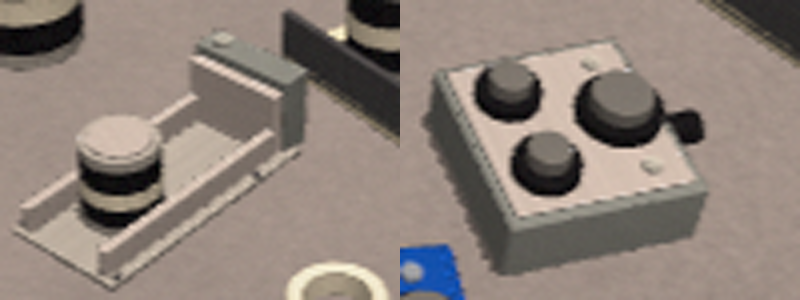

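```bash
python3 - <<'E'
from h import *
np.set_printoptions(precision=1,suppress=True)
A=lambda x,y:(180+(x+.5)/6-.5,110+(y+.5)/6-.5)
B=lambda x,y:(320+(x-396+.5)/6-.5,130+(y+.5)/6-.5)
C=lambda x,y:(240+(x+.5)/4-.5,115+(y+.5)/4-.5)
D=lambda x,y:(345+(x-400+.5)/4-.5,205+(y+.5)/4-.5)
def tri(a,b):
    o1,d1=ray('top',*a);o2,d2=ray('side',*b);s=np.linalg.lstsq(np.c_[d1,-d2],o2-o1,rcond=None)[0]
    p,q=o1+d1*s[0],o2+d2*s[1];return (p+q)/2,np.linalg.norm(p-q)
for n,a,b,z in(('tin',A(205,393),C(119,137),81),('L',B(554,238),D(510,82),74),('R',B(662,286),D(549,152),74),('S',B(656,157),D(619,95),74)):
    print(n,onz('top',*a,z),onz('side',*b,z),*tri(a,b))
for n,p,z in(('plate BL',A(145,547),0),('plate BR',A(342,518),0),('block TR',A(237,48),75),('block TL',A(57,72),75),('block front L',A(60,140),75),('block fR',A(245,103),75)):print(n,onz('top',*p,z))
for n,p,z in(('side plate -x -y',C(112,288),0),('side plate +x-y',C(300,152),0),('side -x+y',C(15,230),0),('stop top L',C(195,52),66),('stop top R',C(278,97),66)):print(n,onz('side',*p,z))
# other bystanders
for n,p,z in(('sampler',(278,197),55),('tape',(277,161),24),('brush',(285,238),20),('litre',(120,143),130)):print(n,onz('top',*p,z))
E
```

```text
tin [562.  210.2  81. ] [564.3 212.2  81. ] [562.  209.5  83.5] 0.846340501600927
L [ 586.9 -200.6   74. ] [ 583.  -207.9   74. ] [ 589.1 -202.5   65.2] 1.7219133003595437
R [ 562.6 -256.4   74. ] [ 559.3 -262.6   74. ] [ 564.3 -258.4   66.5] 1.4980900567958657
S [ 630.1 -253.1   74. ] [ 627.9 -257.4   74. ] [ 631.5 -254.5   69. ] 1.2360697742575475
plate BL [488.1 256.3   0. ]
plate BR [505.7 147.9   0. ]
block TR [745.8 199.3  75. ]
block TL [731.9 294.   75. ]
block front L [695.7 291.3  75. ]
block fR [716.5 194.4  75. ]
side plate -x -y [507.1 147.9   0. ]
side plate +x-y [734.8 192.5   0. ]
side -x+y [486.5 255.3   0. ]
stop top L [697.7 290.   66. ]
stop top R [709.8 193.8  66. ]
sampler [499.    9.8  55. ]
tape [619.4  15.7  24. ]
brush [369.9 -14.2  20. ]
litre [648.3 487.  130. ]
```

Grey box confirmed: aluminium top, two small caps and one large one. The track's yaw is about 10°, home is at about (669,232), and the tin at (562,210) is about 108 mm short. First move: above and behind the tin.

Emit:
apply_moves:
  increments:
    - {"tx":0.012,"ty":-0.018,"tz":0,"rz":0.5,"claw":0.02}
    - {"tx":0.036,"ty":-0.054,"tz":0,"rz":1.5,"claw":0.02}
    - {"tx":0.062,"ty":-0.093,"tz":0,"rz":2.5,"claw":0.02}
    - {"tx":0.088,"ty":-0.132,"tz":0,"rz":3.5,"claw":0.02}
    - {"tx":0.114,"ty":-0.171,"tz":0,"rz":4.5,"claw":0.02}
    - {"tx":0.14,"ty":-0.21,"tz":0,"rz":5.5,"claw":0.02}
    - {"tx":0.166,"ty":-0.249,"tz":0,"rz":6.24,"claw":0.02}
    - {"tx":0.192,"ty":-0.288,"tz":0,"rz":6.24,"claw":0.02}
    - {"tx":0.218,"ty":-0.327,"tz":0,"rz":6.24,"claw":0.02}
    - {"tx":0.244,"ty":-0.366,"tz":0,"rz":6.24,"claw":0.02}
    - {"tx":0.262,"ty":-0.393,"tz":0,"rz":6.24,"claw":0.02}
    - {"tx":0.2685,"ty":-0.4028,"tz":0,"rz":6.24,"claw":0.02}

```text
$.increments[0]: bad value
```

Emit:
apply_moves:
  increments:
    - {"tx":0.012,"ty":-0.018,"tz":0.0,"rx":0.0,"ry":0.0,"rz":0.5,"claw":0.02}
    - {"tx":0.036,"ty":-0.054,"tz":0.0,"rx":0.0,"ry":0.0,"rz":1.5,"claw":0.02}
    - {"tx":0.062,"ty":-0.093,"tz":0.0,"rx":0.0,"ry":0.0,"rz":2.5,"claw":0.02}
    - {"tx":0.088,"ty":-0.132,"tz":0.0,"rx":0.0,"ry":0.0,"rz":3.5,"claw":0.02}
    - {"tx":0.114,"ty":-0.171,"tz":0.0,"rx":0.0,"ry":0.0,"rz":4.5,"claw":0.02}
    - {"tx":0.14,"ty":-0.21,"tz":0.0,"rx":0.0,"ry":0.0,"rz":5.5,"claw":0.02}
    - {"tx":0.166,"ty":-0.249,"tz":0.0,"rx":0.0,"ry":0.0,"rz":6.24,"claw":0.02}
    - {"tx":0.192,"ty":-0.288,"tz":0.0,"rx":0.0,"ry":0.0,"rz":6.24,"claw":0.02}
    - {"tx":0.218,"ty":-0.327,"tz":0.0,"rx":0.0,"ry":0.0,"rz":6.24,"claw":0.02}
    - {"tx":0.244,"ty":-0.366,"tz":0.0,"rx":0.0,"ry":0.0,"rz":6.24,"claw":0.02}
    - {"tx":0.262,"ty":-0.393,"tz":0.0,"rx":0.0,"ry":0.0,"rz":6.24,"claw":0.02}
    - {"tx":0.2685,"ty":-0.4028,"tz":0.0,"rx":0.0,"ry":0.0,"rz":6.24,"claw":0.02}

```text
clock: 1.3
eef_pos: [506.0, 198.5, 231.0]
tool_rot: [-3.139, -0.0, -2.974]
force: [0.6, -0.4, -0.5]
width: 20.2
```

Emit:
apply_moves:
  increments:
    - {"tx":0.0,"ty":0.0,"tz":-0.02,"rx":0.0,"ry":0.0,"rz":0.0,"claw":0.02}
    - {"tx":0.0,"ty":0.0,"tz":-0.055,"rx":0.0,"ry":0.0,"rz":0.0,"claw":0.02}
    - {"tx":0.0,"ty":0.0,"tz":-0.09,"rx":0.0,"ry":0.0,"rz":0.0,"claw":0.02}
    - {"tx":0.0,"ty":0.0,"tz":-0.125,"rx":0.0,"ry":0.0,"rz":0.0,"claw":0.02}
    - {"tx":0.0,"ty":0.0,"tz":-0.14,"rx":0.0,"ry":0.0,"rz":0.0,"claw":0.02}
    - {"tx":0.0,"ty":0.0,"tz":-0.14,"rx":0.0,"ry":0.0,"rz":0.0,"claw":0.02}

```text
clock: 1.9
eef_pos: [501.5, 203.5, 88.9]
tool_rot: [-3.141, -0.006, -2.966]
force: [0.1, -0.3, 0.2]
width: 19.6
```

```bash
python3 - <<'E'
from h import *
s=get_image('side')[:,:,::-1]
cv2.imwrite('pics/s1.png',cv2.resize(s[80:200,210:340],None,fx=4.6,fy=4.6,interpolation=cv2.INTER_CUBIC))
st=read_state();p=st['eef_pos'];print(p,[(u-210)*4.6 if i==0 else (u-80)*4.6 for i,u in enumerate(proj('side',p))])
E
```

```text
[502.76281638 203.82646973  90.37983425] [np.float64(203.23182453121308), np.float64(345.41941090667126)]
```

View pics/s1.png

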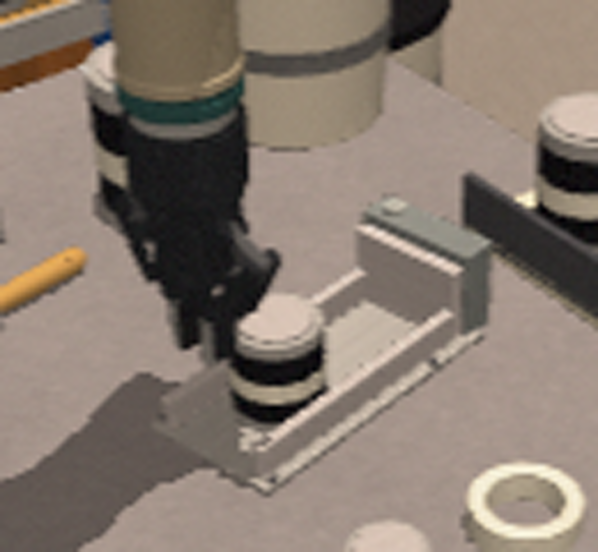

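The fingertips are at (185–215, 350) in the crop, just behind the tin at (278,355) and centred on the track. I'll descend with a little more gap.

Emit:
apply_moves:
  increments:
    - {"tx":-0.005,"ty":-0.001,"tz":-0.01,"rx":0.0,"ry":0.0,"rz":0.0,"claw":0.02}
    - {"tx":-0.005,"ty":-0.001,"tz":-0.025,"rx":0.0,"ry":0.0,"rz":0.0,"claw":0.02}
    - {"tx":-0.005,"ty":-0.001,"tz":-0.04,"rx":0.0,"ry":0.0,"rz":0.0,"claw":0.02}
    - {"tx":-0.005,"ty":-0.001,"tz":-0.055,"rx":0.0,"ry":0.0,"rz":0.0,"claw":0.02}
    - {"tx":-0.005,"ty":-0.001,"tz":-0.064,"rx":0.0,"ry":0.0,"rz":0.0,"claw":0.02}
    - {"tx":-0.005,"ty":-0.001,"tz":-0.064,"rx":0.0,"ry":0.0,"rz":0.0,"claw":0.02}
    - {"tx":-0.005,"ty":-0.001,"tz":-0.064,"rx":0.0,"ry":0.0,"rz":0.0,"claw":0.02}

```text
clock: 2.65
eef_pos: [499.5, 202.5, 28.1]
tool_rot: [3.141, 0.001, -2.968]
force: [0.1, 0.3, 0.2]
width: 19.8
```

Emit:
apply_moves:
  increments:
    - {"tx":0.005,"ty":0.0009,"tz":0.0,"rx":0.0,"ry":0.0,"rz":0.0,"claw":0.02}
    - {"tx":0.01,"ty":0.0018,"tz":0.0,"rx":0.0,"ry":0.0,"rz":0.0,"claw":0.02}
    - {"tx":0.015,"ty":0.0026,"tz":0.0,"rx":0.0,"ry":0.0,"rz":0.0,"claw":0.02}
    - {"tx":0.02,"ty":0.0035,"tz":0.0,"rx":0.0,"ry":0.0,"rz":0.0,"claw":0.02}
    - {"tx":0.025,"ty":0.0044,"tz":0.0,"rx":0.0,"ry":0.0,"rz":0.0,"claw":0.02}
    - {"tx":0.03,"ty":0.0053,"tz":0.0,"rx":0.0,"ry":0.0,"rz":0.0,"claw":0.02}
    - {"tx":0.035,"ty":0.0062,"tz":0.0,"rx":0.0,"ry":0.0,"rz":0.0,"claw":0.02}
    - {"tx":0.04,"ty":0.007,"tz":0.0,"rx":0.0,"ry":0.0,"rz":0.0,"claw":0.02}

```text
clock: 3.45
eef_pos: [538.3, 208.9, 27.1]
tool_rot: [-3.141, -0.002, -2.968]
force: [-3.8, -0.3, 0.7]
width: 20.2
```

Emit:
apply_moves:
  increments:
    - {"tx":0.005,"ty":0.0009,"tz":0.0,"rx":0.0,"ry":0.0,"rz":0.0,"claw":0.02}
    - {"tx":0.01,"ty":0.0018,"tz":0.0,"rx":0.0,"ry":0.0,"rz":0.0,"claw":0.02}
    - {"tx":0.015,"ty":0.0026,"tz":0.0,"rx":0.0,"ry":0.0,"rz":0.0,"claw":0.02}
    - {"tx":0.02,"ty":0.0035,"tz":0.0,"rx":0.0,"ry":0.0,"rz":0.0,"claw":0.02}
    - {"tx":0.025,"ty":0.0044,"tz":0.0,"rx":0.0,"ry":0.0,"rz":0.0,"claw":0.02}
    - {"tx":0.03,"ty":0.0053,"tz":0.0,"rx":0.0,"ry":0.0,"rz":0.0,"claw":0.02}
    - {"tx":0.035,"ty":0.0062,"tz":0.0,"rx":0.0,"ry":0.0,"rz":0.0,"claw":0.02}
    - {"tx":0.04,"ty":0.007,"tz":0.0,"rx":0.0,"ry":0.0,"rz":0.0,"claw":0.02}

```text
clock: 4.25
eef_pos: [579.5, 216.1, 27.3]
tool_rot: [3.142, 0.0, -2.968]
force: [-2.2, -0.2, -0.5]
width: 20.1
```

Pushing with about 3 N. About 48 mm remain.

Emit:
apply_moves:
  increments:
    - {"tx":0.005,"ty":0.0009,"tz":0.0,"rx":0.0,"ry":0.0,"rz":0.0,"claw":0.02}
    - {"tx":0.01,"ty":0.0018,"tz":0.0,"rx":0.0,"ry":0.0,"rz":0.0,"claw":0.02}
    - {"tx":0.015,"ty":0.0026,"tz":0.0,"rx":0.0,"ry":0.0,"rz":0.0,"claw":0.02}
    - {"tx":0.02,"ty":0.0035,"tz":0.0,"rx":0.0,"ry":0.0,"rz":0.0,"claw":0.02}
    - {"tx":0.025,"ty":0.0044,"tz":0.0,"rx":0.0,"ry":0.0,"rz":0.0,"claw":0.02}
    - {"tx":0.03,"ty":0.0053,"tz":0.0,"rx":0.0,"ry":0.0,"rz":0.0,"claw":0.02}
    - {"tx":0.034,"ty":0.006,"tz":0.0,"rx":0.0,"ry":0.0,"rz":0.0,"claw":0.02}
    - {"tx":0.037,"ty":0.0065,"tz":0.0,"rx":0.0,"ry":0.0,"rz":0.0,"claw":0.02}

```text
clock: 5.05
eef_pos: [616.2, 222.7, 27.3]
tool_rot: [3.141, -0.0, -2.968]
force: [-3.4, -0.4, -0.4]
width: 20.1
```

Emit:
apply_moves:
  increments:
    - {"tx":0.0015,"ty":0.0003,"tz":0.0,"rx":0.0,"ry":0.0,"rz":0.0,"claw":0.02}
    - {"tx":0.003,"ty":0.0005,"tz":0.0,"rx":0.0,"ry":0.0,"rz":0.0,"claw":0.02}
    - {"tx":0.0045,"ty":0.0008,"tz":0.0,"rx":0.0,"ry":0.0,"rz":0.0,"claw":0.02}

```text
clock: 5.35
eef_pos: [620.2, 223.5, 27.3]
tool_rot: [3.141, -0.001, -2.968]
force: [-2.7, -0.4, 0.4]
width: 19.7
```

Emit:
apply_moves:
  increments:
    - {"tx":0.0015,"ty":0.0003,"tz":0.0,"rx":0.0,"ry":0.0,"rz":0.0,"claw":0.02}
    - {"tx":0.003,"ty":0.0005,"tz":0.0,"rx":0.0,"ry":0.0,"rz":0.0,"claw":0.02}

```text
clock: 5.55
eef_pos: [623.4, 224.1, 27.3]
tool_rot: [3.141, -0.0, -2.968]
force: [-2.9, 0.8, 0.5]
width: 20.2
```

Emit:
apply_moves:
  increments:
    - {"tx":0.0015,"ty":0.0003,"tz":0.0,"rx":0.0,"ry":0.0,"rz":0.0,"claw":0.02}
    - {"tx":0.003,"ty":0.0005,"tz":0.0,"rx":0.0,"ry":0.0,"rz":0.0,"claw":0.02}

```text
clock: 5.75
eef_pos: [624.7, 224.4, 27.1]
tool_rot: [-3.142, -0.004, -2.968]
force: [-10.1, -1.0, 5.7]
width: 19.8
```

Emit:
apply_moves:
  increments:
    - {"tx":0.0015,"ty":0.0003,"tz":0.0,"rx":0.0,"ry":0.0,"rz":0.0,"claw":0.02}
    - {"tx":0.003,"ty":0.0005,"tz":0.0,"rx":0.0,"ry":0.0,"rz":0.0,"claw":0.02}

```text
clock: 5.95
eef_pos: [624.6, 224.3, 26.8]
tool_rot: [-3.141, -0.01, -2.967]
force: [-15.2, -1.3, 8.4]
width: 20.1
```

The tin has hit the stop: force rose to 15 N with no further travel. Back off along the track, then look.

Emit:
apply_moves:
  increments:
    - {"tx":-0.003,"ty":-0.0005,"tz":0.0,"rx":0.0,"ry":0.0,"rz":0.0,"claw":0.02}
    - {"tx":-0.006,"ty":-0.001,"tz":0.0,"rx":0.0,"ry":0.0,"rz":0.0,"claw":0.02}
    - {"tx":-0.01,"ty":-0.0018,"tz":0.0,"rx":0.0,"ry":0.0,"rz":0.0,"claw":0.02}
    - {"tx":-0.02,"ty":-0.0035,"tz":0.0,"rx":0.0,"ry":0.0,"rz":0.0,"claw":0.02}
    - {"tx":-0.035,"ty":-0.0062,"tz":0.0,"rx":0.0,"ry":0.0,"rz":0.0,"claw":0.02}
    - {"tx":-0.05,"ty":-0.0088,"tz":0.0,"rx":0.0,"ry":0.0,"rz":0.0,"claw":0.02}
    - {"tx":-0.05,"ty":-0.0088,"tz":0.04,"rx":0.0,"ry":0.0,"rz":0.0,"claw":0.02}
    - {"tx":-0.05,"ty":-0.0088,"tz":0.08,"rx":0.0,"ry":0.0,"rz":0.0,"claw":0.02}
    - {"tx":-0.05,"ty":-0.0088,"tz":0.12,"rx":0.0,"ry":0.0,"rz":0.0,"claw":0.02}
    - {"tx":-0.05,"ty":-0.0088,"tz":0.15,"rx":0.0,"ry":0.0,"rz":0.0,"claw":0.05}
    - {"tx":-0.05,"ty":-0.0088,"tz":0.15,"rx":0.0,"ry":0.0,"rz":0.0,"claw":0.05}

```text
clock: 7.05
eef_pos: [584.1, 217.1, 183.0]
tool_rot: [3.139, 0.013, -2.969]
force: [1.5, 0.4, 0.0]
width: 48.3
```

```bash
python3 - <<'E'
from h import *
s=get_image('side')[:,:,::-1]
cv2.imwrite('pics/s2.png',cv2.resize(s[80:200,210:340],None,fx=4.6,fy=4.6,interpolation=cv2.INTER_CUBIC))
E
```

```text
(no output)
```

View pics/s2.png

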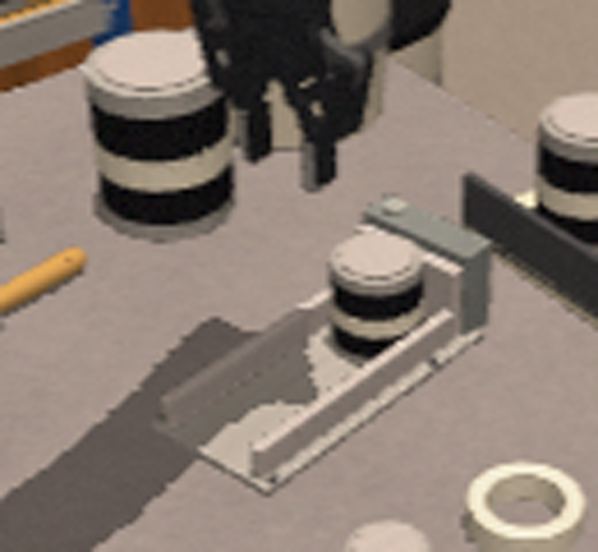

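The tin is upright at (376,295) in the crop, against the stop face. Now move over the box.

Emit:
apply_moves:
  increments:
    - {"tx":0.0,"ty":-0.015,"tz":0.0,"rx":0.0,"ry":0.0,"rz":-0.3,"claw":0.05}
    - {"tx":-0.001,"ty":-0.05,"tz":0.0,"rx":0.0,"ry":0.0,"rz":-1.0,"claw":0.05}
    - {"tx":-0.002,"ty":-0.095,"tz":0.0,"rx":0.0,"ry":0.0,"rz":-2.0,"claw":0.05}
    - {"tx":-0.002,"ty":-0.14,"tz":0.0,"rx":0.0,"ry":0.0,"rz":-3.0,"claw":0.05}
    - {"tx":-0.003,"ty":-0.185,"tz":0.0,"rx":0.0,"ry":0.0,"rz":-4.0,"claw":0.05}
    - {"tx":-0.003,"ty":-0.23,"tz":0.0,"rx":0.0,"ry":0.0,"rz":-5.0,"claw":0.05}
    - {"tx":-0.004,"ty":-0.275,"tz":0.0,"rx":0.0,"ry":0.0,"rz":-6.0,"claw":0.05}
    - {"tx":-0.004,"ty":-0.32,"tz":0.0,"rx":0.0,"ry":0.0,"rz":-6.7,"claw":0.05}
    - {"tx":-0.005,"ty":-0.365,"tz":0.0,"rx":0.0,"ry":0.0,"rz":-6.7,"claw":0.05}
    - {"tx":-0.005,"ty":-0.41,"tz":0.0,"rx":0.0,"ry":0.0,"rz":-6.7,"claw":0.05}
    - {"tx":-0.005,"ty":-0.438,"tz":0.0,"rx":0.0,"ry":0.0,"rz":-6.7,"claw":0.05}
    - {"tx":-0.0055,"ty":-0.447,"tz":0.0,"rx":0.0,"ry":0.0,"rz":-6.7,"claw":0.05}

```text
clock: 8.3
eef_pos: [571.3, -237.2, 175.6]
tool_rot: [-3.138, -0.002, 2.722]
force: [0.3, -0.1, 0.8]
width: 49.7
```

Emit:
apply_moves:
  increments:
    - {"tx":0.0,"ty":0.0,"tz":-0.02,"rx":0.0,"ry":0.0,"rz":0.0,"claw":0.05}
    - {"tx":0.0,"ty":0.0,"tz":-0.05,"rx":0.0,"ry":0.0,"rz":0.0,"claw":0.05}
    - {"tx":0.0,"ty":0.0,"tz":-0.07,"rx":0.0,"ry":0.0,"rz":0.0,"claw":0.05}
    - {"tx":0.0,"ty":0.0,"tz":-0.075,"rx":0.0,"ry":0.0,"rz":0.0,"claw":0.05}
    - {"tx":0.0,"ty":0.0,"tz":-0.075,"rx":0.0,"ry":0.0,"rz":0.0,"claw":0.05}

```text
clock: 8.8
eef_pos: [573.0, -230.1, 101.0]
tool_rot: [-3.142, -0.003, 2.731]
force: [0.1, -0.1, -0.1]
width: 50.0
```

```bash
python3 - <<'E'
from h import *
print('tin',onz('side',210+376/4.6,80+257/4.6,81))
st=read_state();p=st['eef_pos'];print(p,st['tool_rot'],st['width'])
s=get_image('side')[:,:,::-1];t=get_image('top')[:,:,::-1]
f=lambda im,x,y,w,h,k:cv2.resize(im[y:y+h,x:x+w],None,fx=k,fy=k,interpolation=cv2.INTER_CUBIC)
cv2.imwrite('pics/s3.png',np.hstack([f(s,345,180,90,110,4.4),f(t,310,125,90,110,4.4)]))
for n in('side','top'):print(n,proj(n,p))
E
```

```text
tin [662.51929146 225.46550395  81.        ]
[ 572.98915193 -230.09166285  101.00562623] [-3.14155532e+00 -3.08065453e-03  2.73098718e+00] 50.03995789460795
side (np.float64(377.41514764982213), np.float64(224.60516423157932))
top (np.float64(356.9789867893729), np.float64(172.46619898236918))
```

View pics/s3.png

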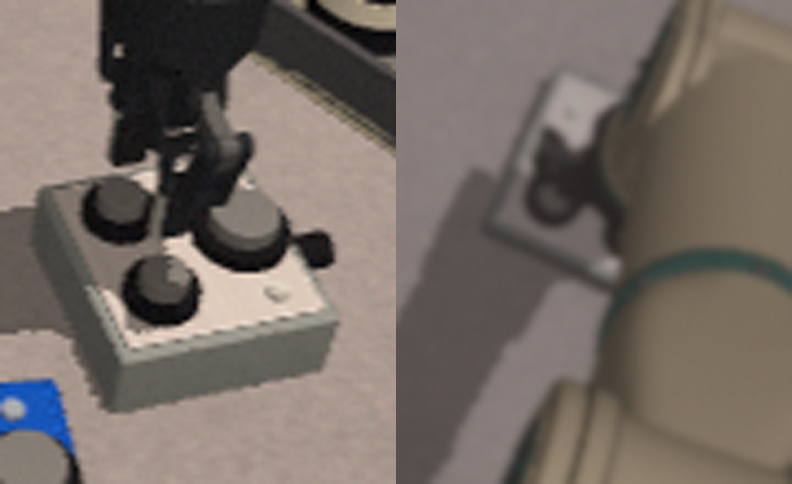

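```bash
python3 - <<'E'
from h import *
p=np.array([573,-230.1,101])
a=np.array(proj('side',p));b=np.array(proj('side',p-[0,0,27]))
print('descent in crop px',(b-a)*4.4)
for d in([5,0,0],[0,5,0]):print(d,(np.array(proj('side',p+d))-a)*4.4)
t=cv2.cvtColor(get_image('top'),cv2.COLOR_RGB2BGR)
cv2.imwrite('pics/t4.png',cv2.resize(t[110:210,180:250],None,fx=6,fy=6,interpolation=cv2.INTER_CUBIC))
y=np.array([-np.sin(2.731),np.cos(2.731),0])
y=y*np.sign(y[1])
for nm,s in(('L',1),('R',-1)):
  for n in('side','top'):print(nm,n,proj(n,p+s*32*y),'at cap',proj(n,p+s*32*y-[0,0,27]))
E
```

```text
descent in crop px [-6.80118646 33.02266839]
[5, 0, 0] [ 6.3167336  -4.09738038]
[0, 5, 0] [-6.71446077 -5.19617929]
L side (np.float64(372.239041921593), np.float64(215.49154492381516)) at cap (np.float64(370.82776553797953), np.float64(222.99607359153353))
L top (np.float64(347.3247582534721), np.float64(168.17088823504622)) at cap (np.float64(345.97693605635243), np.float64(169.61980407979456))
R side (np.float64(382.859124559835), np.float64(234.17430182963759)) at cap (np.float64(381.1672805897299), np.float64(241.67107937430782))
R top (np.float64(366.6598065355595), np.float64(176.76473619709455)) at cap (np.float64(364.8834878606146), np.float64(178.02770413082445))
```

View pics/t4.png

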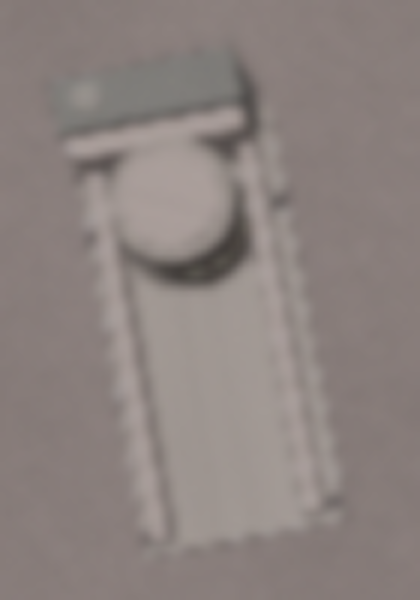

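The tin is in contact with the stop in the top view too: lid at (175,200), stop face at y≈145. The fingertips line up with the caps in both views, so I'll descend gently until there is force.

Emit:
apply_moves:
  increments:
    - {"tx":0.0,"ty":0.0,"tz":-0.008,"rx":0.0,"ry":0.0,"rz":0.0,"claw":0.05}
    - {"tx":0.0,"ty":0.0,"tz":-0.016,"rx":0.0,"ry":0.0,"rz":0.0,"claw":0.05}
    - {"tx":0.0,"ty":0.0,"tz":-0.022,"rx":0.0,"ry":0.0,"rz":0.0,"claw":0.05}
    - {"tx":0.0,"ty":0.0,"tz":-0.026,"rx":0.0,"ry":0.0,"rz":0.0,"claw":0.05}
    - {"tx":0.0,"ty":0.0,"tz":-0.026,"rx":0.0,"ry":0.0,"rz":0.0,"claw":0.05}

```text
clock: 9.45
eef_pos: [573.5, -230.7, 75.4]
tool_rot: [-3.142, -0.002, 2.731]
force: [-0.8, -0.4, 0.5]
width: 50.4
```

Emit:
apply_moves:
  increments:
    - {"tx":0.0,"ty":0.0,"tz":-0.002,"rx":0.0,"ry":0.0,"rz":0.0,"claw":0.05}
    - {"tx":0.0,"ty":0.0,"tz":-0.004,"rx":0.0,"ry":0.0,"rz":0.0,"claw":0.05}
    - {"tx":0.0,"ty":0.0,"tz":-0.004,"rx":0.0,"ry":0.0,"rz":0.0,"claw":0.05}

```text
clock: 9.75
eef_pos: [573.9, -230.9, 72.2]
tool_rot: [-3.142, -0.0, 2.731]
force: [-0.4, -0.3, 0.5]
width: 50.2
```

Emit:
apply_moves:
  increments:
    - {"tx":0.0,"ty":0.0,"tz":-0.002,"rx":0.0,"ry":0.0,"rz":0.0,"claw":0.05}
    - {"tx":0.0,"ty":0.0,"tz":-0.004,"rx":0.0,"ry":0.0,"rz":0.0,"claw":0.05}
    - {"tx":0.0,"ty":0.0,"tz":-0.004,"rx":0.0,"ry":0.0,"rz":0.0,"claw":0.05}

```text
clock: 10.05
eef_pos: [574.3, -231.1, 68.6]
tool_rot: [3.142, 0.001, 2.731]
force: [-0.2, 1.2, 3.2]
width: 50.0
```

Emit:
apply_moves:
  increments:
    - {"tx":0.0,"ty":0.0,"tz":-0.002,"rx":0.0,"ry":0.0,"rz":0.0,"claw":0.05}
    - {"tx":0.0,"ty":0.0,"tz":-0.004,"rx":0.0,"ry":0.0,"rz":0.0,"claw":0.05}
    - {"tx":0.0,"ty":0.0,"tz":-0.004,"rx":0.0,"ry":0.0,"rz":0.0,"claw":0.05}

```text
clock: 10.35
eef_pos: [574.3, -231.1, 64.6]
tool_rot: [3.142, 0.001, 2.731]
force: [-0.9, 0.1, 7.5]
width: 50.2
```

Emit:
apply_moves:
  increments:
    - {"tx":0.0,"ty":0.0,"tz":-0.002,"rx":0.0,"ry":0.0,"rz":0.0,"claw":0.05}
    - {"tx":0.0,"ty":0.0,"tz":-0.003,"rx":0.0,"ry":0.0,"rz":0.0,"claw":0.05}
    - {"tx":0.0,"ty":0.0,"tz":-0.003,"rx":0.0,"ry":0.0,"rz":0.0,"claw":0.05}

```text
clock: 10.65
eef_pos: [574.3, -231.1, 63.0]
tool_rot: [3.141, 0.001, 2.731]
force: [-3.9, 1.6, 14.6]
width: 50.3
```

Emit:
apply_moves:
  increments:
    - {"tx":0.0,"ty":0.0,"tz":-0.001,"rx":0.0,"ry":0.0,"rz":0.0,"claw":0.05}
    - {"tx":0.0,"ty":0.0,"tz":-0.002,"rx":0.0,"ry":0.0,"rz":0.0,"claw":0.05}
    - {"tx":0.0,"ty":0.0,"tz":-0.002,"rx":0.0,"ry":0.0,"rz":0.0,"claw":0.05}

```text
clock: 10.95
eef_pos: [574.4, -231.1, 62.8]
tool_rot: [3.141, 0.001, 2.73]
force: [-7.2, 3.8, 28.1]
width: 49.7
```

Bottomed at z≈63: the spring pair gave about 7.5 N just before it, now 28 N. I'll check the balance and take a picture while holding.

Emit:
apply_moves:
  increments:
    - {"tx":0.0,"ty":0.0,"tz":0.0,"rx":0.0,"ry":0.0,"rz":0.0,"claw":0.05}
    - {"tx":0.0,"ty":0.0,"tz":0.0,"rx":0.0,"ry":0.0,"rz":0.0,"claw":0.05}
    - {"tx":0.0,"ty":0.0,"tz":0.0,"rx":0.0,"ry":0.0,"rz":0.0,"claw":0.05}

```text
clock: 11.25
eef_pos: [574.3, -231.1, 62.8]
tool_rot: [3.141, 0.001, 2.73]
force: [-6.6, 2.9, 27.6]
width: 50.0
```

```bash
python3 - <<'E'
from h import *
st=read_state();print(st['force'],st['torque'],st['eef_pos'],st['tool_rot'])
yaw=st['tool_rot'][2];x=np.array([np.cos(yaw),np.sin(yaw),0]);y=np.array([np.sin(yaw),-np.cos(yaw),0]);print('about tool x,y',st['torque']@x,st['torque']@y)
s=cv2.cvtColor(get_image('side'),cv2.COLOR_RGB2BGR)
cv2.imwrite('pics/s5.png',cv2.resize(s[190:280,340:440],None,fx=6,fy=6,interpolation=cv2.INTER_CUBIC))
E
```

```text
[-6.57287539  2.93777236 27.60648567] [0.61982945 1.42554408 0.00502951] [ 574.33704548 -231.1239564    62.80459216] [3.14139841e+00 1.37658293e-03 2.73047898e+00]
about tool x,y 0.001507830147302288 1.5544652461377135
```

View pics/s5.png

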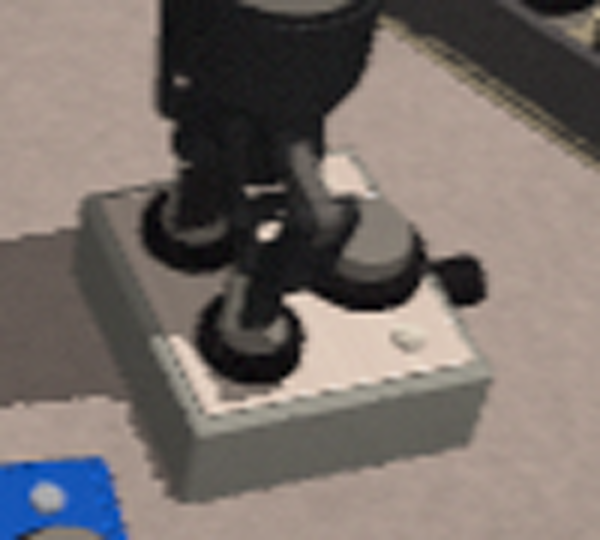

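Fingertips sit on both reset caps at (195,225) and (255,335), the load is balanced (about 0 N m about the axis across the jaws), and the stop button is clear. Hold 2.4 s more.

Emit:
apply_moves:
  increments:
    - {"tx":0.0,"ty":0.0,"tz":0.0,"claw":0.05,"rx":0.0,"ry":0.0,"rz":0.0}
    - {"tx":0.0,"ty":0.0,"tz":0.0,"claw":0.05,"rx":0.0,"ry":0.0,"rz":0.0}
    - {"tx":0.0,"ty":0.0,"tz":0.0,"claw":0.05,"rx":0.0,"ry":0.0,"rz":0.0}
    - {"tx":0.0,"ty":0.0,"tz":0.0,"claw":0.05,"rx":0.0,"ry":0.0,"rz":0.0}
    - {"tx":0.0,"ty":0.0,"tz":0.0,"claw":0.05,"rx":0.0,"ry":0.0,"rz":0.0}
    - {"tx":0.0,"ty":0.0,"tz":0.0,"claw":0.05,"rx":0.0,"ry":0.0,"rz":0.0}
    - {"tx":0.0,"ty":0.0,"tz":0.0,"claw":0.05,"rx":0.0,"ry":0.0,"rz":0.0}
    - {"tx":0.0,"ty":0.0,"tz":0.0,"claw":0.05,"rx":0.0,"ry":0.0,"rz":0.0}
    - {"tx":0.0,"ty":0.0,"tz":0.0,"claw":0.05,"rx":0.0,"ry":0.0,"rz":0.0}
    - {"tx":0.0,"ty":0.0,"tz":0.0,"claw":0.05,"rx":0.0,"ry":0.0,"rz":0.0}
    - {"tx":0.0,"ty":0.0,"tz":0.0,"claw":0.05,"rx":0.0,"ry":0.0,"rz":0.0}
    - {"tx":0.0,"ty":0.0,"tz":0.0,"claw":0.05,"rx":0.0,"ry":0.0,"rz":0.0}

```text
clock: 12.5
eef_pos: [574.4, -231.1, 62.8]
tool_rot: [3.141, 0.001, 2.73]
force: [-7.2, 3.3, 27.2]
width: 50.3
```

Emit:
apply_moves:
  increments:
    - {"tx":0.0,"ty":0.0,"tz":0.0,"claw":0.05,"rx":0.0,"ry":0.0,"rz":0.0}
    - {"tx":0.0,"ty":0.0,"tz":0.0,"claw":0.05,"rx":0.0,"ry":0.0,"rz":0.0}
    - {"tx":0.0,"ty":0.0,"tz":0.0,"claw":0.05,"rx":0.0,"ry":0.0,"rz":0.0}
    - {"tx":0.0,"ty":0.0,"tz":0.0,"claw":0.05,"rx":0.0,"ry":0.0,"rz":0.0}
    - {"tx":0.0,"ty":0.0,"tz":0.0,"claw":0.05,"rx":0.0,"ry":0.0,"rz":0.0}
    - {"tx":0.0,"ty":0.0,"tz":0.0,"claw":0.05,"rx":0.0,"ry":0.0,"rz":0.0}
    - {"tx":0.0,"ty":0.0,"tz":0.0,"claw":0.05,"rx":0.0,"ry":0.0,"rz":0.0}
    - {"tx":0.0,"ty":0.0,"tz":0.0,"claw":0.05,"rx":0.0,"ry":0.0,"rz":0.0}
    - {"tx":0.0,"ty":0.0,"tz":0.0,"claw":0.05,"rx":0.0,"ry":0.0,"rz":0.0}
    - {"tx":0.0,"ty":0.0,"tz":0.0,"claw":0.05,"rx":0.0,"ry":0.0,"rz":0.0}
    - {"tx":0.0,"ty":0.0,"tz":0.0,"claw":0.05,"rx":0.0,"ry":0.0,"rz":0.0}
    - {"tx":0.0,"ty":0.0,"tz":0.0,"claw":0.05,"rx":0.0,"ry":0.0,"rz":0.0}

```text
clock: 13.7
eef_pos: [574.3, -231.1, 62.8]
tool_rot: [3.141, 0.001, 2.73]
force: [-7.8, 3.2, 27.0]
width: 50.6
```

Emit:
apply_moves:
  increments:
    - {"tx":0.0,"ty":0.0,"tz":0.006,"claw":0.05,"rx":0.0,"ry":0.0,"rz":0.0}
    - {"tx":0.0,"ty":0.0,"tz":0.02,"claw":0.05,"rx":0.0,"ry":0.0,"rz":0.0}
    - {"tx":0.0,"ty":0.0,"tz":0.045,"claw":0.05,"rx":0.0,"ry":0.0,"rz":0.0}
    - {"tx":0.0,"ty":0.0,"tz":0.08,"claw":0.05,"rx":0.0,"ry":0.0,"rz":0.0}
    - {"tx":0.0,"ty":0.0,"tz":0.11,"claw":0.05,"rx":0.0,"ry":0.0,"rz":0.0}
    - {"tx":0.0,"ty":0.0,"tz":0.12,"claw":0.05,"rx":0.0,"ry":0.0,"rz":0.0}
    - {"tx":0.0,"ty":0.0,"tz":0.12,"claw":0.05,"rx":0.0,"ry":0.0,"rz":0.0}
    - {"tx":0.0,"ty":0.0,"tz":0.12,"claw":0.05,"rx":0.0,"ry":0.0,"rz":0.0}

```text
clock: 14.5
eef_pos: [573.2, -230.5, 178.1]
tool_rot: [-3.142, -0.002, 2.731]
force: [0.3, 0.3, -0.2]
width: 50.1
```

```bash
python3 - <<'E'
from h import *
s=cv2.cvtColor(get_image('side'),cv2.COLOR_RGB2BGR);cv2.imwrite('pics/s6.png',s);st=read_state();print(st['clock'],st['force'],abs(st['qd']).max())
E
```

```text
14.55 [ 0.33926096  0.67294442 -0.66124866] 0.008505932314159206
```

View pics/s6.png

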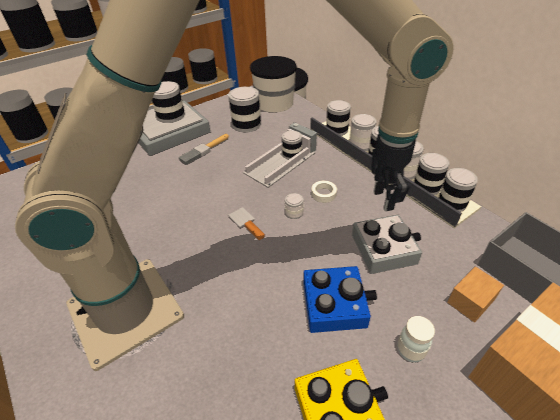

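The tin is home and upright at (291,143), the buttons are up at (372,228) and (382,244), the bystanders have not moved, and the arm is clear.

```bash
python3 -c "from cell import *;print(finish_job())"
```

```text
the job is handed in; nothing more can be done
None
```

The tin is home against the end stop, both reset buttons were held down and released, and I handed the job in at about 14.6 s.

- **Tin:** I pushed it about 105 mm along the track with about 3 N. At the stop the force rose to 15 N with no further travel. Both cameras show it upright against the stop face.
- **Reset buttons:** I pressed both together with one fingertip each on the grey control box. They bottomed with about 28 N in total, evenly shared between the fingers, and I held them down for about 3 s. After release the wrist force returned to about zero and the caps look fully up.
- **Everything else:** In the last picture the arm is clear of everything. The stop button and bystanders look untouched.

**One disagreement:** positions from the side camera came out 4–8 mm off the top camera's on the button caps. It also put the tin about 7–9 mm short of my computed home. I relied on the top view and on the contact forces, which agreed with each other.

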